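# Nest a family set of face-shield headbands in the sloped packing tray

### The arm

A 6-joint arm with a two-finger parallel gripper is mounted at the origin on the work surface. World frame = base frame: x ahead of the robot, y to its left, z up, the work surface at z = 0. Lengths are in mm, angles in rad, forces in N, time in s.
With the tool pointing down it reaches from about 275 to 825 mm from the base axis. Payload 5.2 kg.
Tool frame: the origin (TCP) lies at the very end of the fingers, on their centre line; the grasp point (between the pads) lies 19 mm behind it; z points along the fingers, y is the line along which they close (so a half turn about z gives the same grasp; the last joint's range is limited). The gripper opens to 93 mm and grips with 3 to 60 N. Pads are 15 mm wide; open, the fingers measure 128 mm over their backs; the gripper's body (75 mm by 188 mm) begins 65 mm behind the grasp point.
Start: joints at [-1.472, 0.259, 1.535, -0, 1.348, -0.203], TCP at [163.503, -525.14, 218.653] pointing down, gripper open.
Joint ranges: [-3.14, 3.14], [-0.91, 2.08], [0.19, 2.58], [-1.22, 4.36], [0.22, 2.71], [-3.12, 3.12]. Speed limits (rad/s): [2.57, 2.57, 3.14, 3.14, 3.14, 3.14].

### API

Orientations are given as [roll, pitch, yaw] about the fixed x, y, z axes, in that order (R = Rz(yaw) Ry(pitch) Rx(roll)).
In Python, from bench import robot gives the robot as it stands. The module is installed in compiled form; this text tells all that it offers. Calls block until the motion is done:
- robot.move_ptp(position, orientation): joint-space move of the TCP to a pose.
- robot.move_linear(position, ori=None, speed=150, f_stop=None): straight line of the TCP; ori=None keeps the orientation; speed is the mean speed in mm/s. With f_stop (N) it stops when the force on the tool has changed by that much, and returns True; else False.
- robot.move_j(angles): joint-space move.
- robot.move_gripper(opening): opening from 0.0 (shut) to 1.0 (fully open); the grip force is fixed at half the most; returns when the fingers have stopped.
- robot.sleep(seconds).
- robot.inverse_kinematics(position, orientation): joint angles nearest the present ones, or None.
- robot.get_image(name): name is "scene" or "top" or "wrist"; returns a dict with "img" (400x640x3 uint8, blue, green, red), "fovy" (degrees; the focal length in pixels is half the picture's height over the tangent of half this angle, whatever the lens; pixels are square), "cx", "cy" (the principal point, pixels), "eye" and "orientation" of the camera in the world. Camera axes: x right, y down, z forward; pixel columns grow to the right and rows downward; lengths in mm; the calibration is good to about 2 mm. The wrist camera is an equidistant fisheye: a pixel r from the principal point sees the ray r / f radians off the axis. A picture is of the moment at which its call begins. There is no depth.
A pose or a line that the arm cannot do raises robot.MotionError and nothing moves.
- robot.hand_in(): hands the job in; it is judged then, once.
Readings, each from a call of its own:
- robot.current_t(): time.
- robot.current_qpos(): joint angles.
- robot.current_joint_vel(): joint speeds.
- robot.current_joint_efforts(): joint torques, N m.
- robot.current_tcp_pos(): TCP position.
- robot.current_eef_rot(): TCP orientation.
- robot.current_contact_force(): force on the tool from outside, world axes, zero at the start.
- robot.current_ft_torque(): the same for the moment, N m.
- robot.current_gripper_width(): opening from 0.0 (shut) to 1.0 (fully open).
- robot.current_finger_force(): force on a finger pad.
Only numpy, scipy, OpenCV 4.12 (cv2) and the standard library are available. Lean on these libraries where they do the work, as an engineer would, in place of code of your own. Each camera call takes 0.05 s, during which the arm holds its last target. There are 200 camera calls.

### The job

Pack a family set in the sloped tray, from the outside in: lay the large headband flat in the tray first, straight side downhill and slid fully down against the stop at the low end, then the medium one inside it, then the small one inside that, each lying flat and facing the same way, with its straight side slid right down against the straight side of the band around it. Last, stand the round clip tub upright inside the small headband, slid down against its straight side. Leave the tape roll, the glue-stick carton and the pin jar where they are.

Things in the scene. Friction and masses are not known exactly. Their poses are not given: they have to be found in the camera images.
- band_large: The largest of three D-shaped peach foam headbands, rigid, about 60 g, flat on the table: straight side 205 mm long, 170 mm deep, 20 mm high, open in the middle, walls all 8 mm thick. Origin: underside, centre line, 60 mm from the straight side's outer face, 110 mm from the rounded side's. x points to the middle of the rounded side, y along the straight side, z up. Starts with yaw within 0.8.
- band_medium: The middle-sized of three D-shaped peach foam headbands, rigid, about 45 g, flat on the table: straight side 164 mm long, 122 mm deep, 20 mm high, open in the middle, walls all 8 mm thick. Origin: underside, centre line, 45 mm from the straight side's outer face, 77 mm from the rounded side's. x points to the middle of the rounded side, y along the straight side, z up. Nested in the large one: about 12 mm room each side, 32 mm in depth.
- band_small: The smallest of three D-shaped peach foam headbands, rigid, about 30 g, flat on the table: straight side 124 mm long, 74 mm deep, 20 mm high, open in the middle, walls all 8 mm thick. Origin: underside, centre line, 27 mm from the straight side's outer face, 47 mm from the rounded side's. x points to the middle of the rounded side, y along the straight side, z up. Nested in the medium one: about 12 mm room each side, 32 mm in depth.
- clip_tub: Round lidded tub of strap clips, grey plastic with a wider white lid that has a grey disc on top: 40 mm across, 30 mm high, about 50 g, standing upright on the table at any of four small places shared with the bystanders. Origin: centre of its underside, z up along its axis.
- tray_bed: Smooth aluminium bed of the sloped tray, fixed, tilted 18 degrees, low end towards the robot. Origin: on its surface, mid-foot of the stop's inner face, 11 mm above the table. x up the slope, y along the stop, z square to the bed. Bed 225 mm wide inside, 178 long; stop 24 mm high, side walls 18 high along the lower 130 mm, upper end open, 66 mm above the table. Bands and tub let go on it slide down by themselves.
- tape_roll: Bystander: clear roll of tape lying flat, 64 mm across, 24 mm high. Origin: centre of its underside. Not to be disturbed.
- stick_carton: Bystander: small cardboard carton of glue sticks, 62 x 42 x 36 mm high. Origin: centre of its underside. Not to be disturbed.
- pin_jar: Bystander: small glass jar with a steel cap, 52 mm across, 52 mm high. Origin: centre of its underside. Not to be disturbed.
Mind the look-alikes: they are no part of the job. Leave any green look-alike of the band_medium alone. What is shaped like the band_small but brown is not meant.

How it is judged:
By the outcome, as a careful person would: the job done as asked, in the order asked, and still so for the second after the job is handed in, with the robot touching nothing.
It also fails if it takes over 120 s, if anything falls off the work surface, if the arm or the gripper's body presses on something with over 40 N, if the wrist force passes 120 N, or if a joint passes its speed limit or range.

## Working session

There is one attempt and no reset: what is moved stays moved. The work goes in short steps, each a Python script; the robot and the scene stay as the last script left them, time stands still between calls to the robot, and variables do not carry over. Pictures are saved under pics/ and viewed, at most 14 in all, crops included, and the job is handed in when it is done.

```bash
ls; mkdir -p pics; python3 - <<'E'
from bench import robot
import cv2
for n in ("scene","top"):
    d=robot.get_image(n); cv2.imwrite(f"pics/{n}0.png",d["img"])
    print(n,d["fovy"],d["cx"],d["cy"],d["eye"],d["orientation"])
print(robot.current_t(),robot.current_eef_rot())
E
```

```text
pics
scene 43.167466267699936 332.0445638375919 188.06785943615665 [ 1191.05858258 -1050.78864508   937.60614005] [-2.14348502  0.02177716  0.54371611]
top 56.66611148254685 318.29775555416074 197.96284179812548 [ 429.59853113   81.22477918 1084.24421312] [-3.08163102  0.02603062 -1.56951672]
0.1 [-3.14001111e+00 -3.21311817e-04  3.01778612e-01]
```

View pics/top0.png

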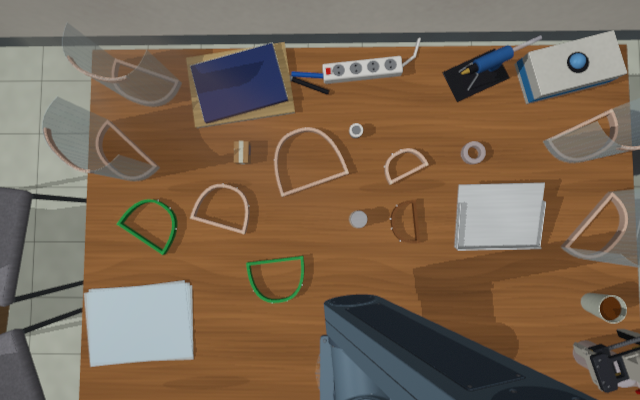

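View pics/scene0.png

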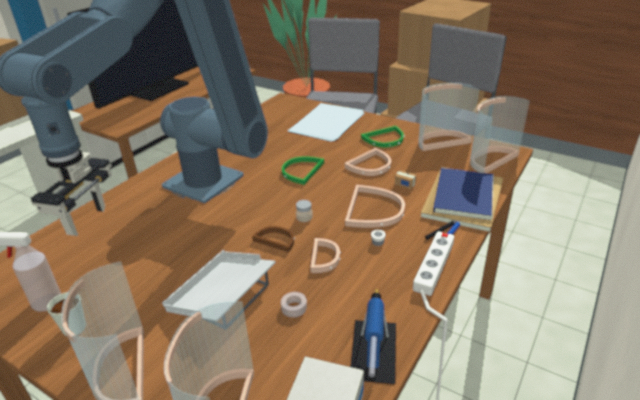

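Top view candidates:
- Large peach band at (310,160). Medium at (221,208), with green look-alikes at (148,225) and (276,278). Small at (405,165), with a brown look-alike at (403,222).
- The face shields at the edges also have peach rims.
- The white-lidded tub is at (356,130). The grey round object at (358,219) is probably the pin jar, and the tape roll is at (473,152).
- The tray is at (500,216) and the carton at (241,152).

```bash
cat > h.py <<'E'
import numpy as np, cv2
from scipy.spatial.transform import Rotation as R
from scipy.optimize import least_squares
from bench import robot
def rot(o): return R.from_euler('xyz',o).as_matrix()
class Cam:
    def __init__(s,n):
        d=robot.get_image(n); s.img=d["img"]; s.n=n; s.f=200/np.tan(np.radians(d["fovy"])/2)
        s.c=np.array([d["cx"],d["cy"]]); s.e=np.array(d["eye"]); s.R=rot(d["orientation"])
    def proj(s,P):
        q=(np.atleast_2d(P)-s.e)@s.R
        if s.n=="wrist":
            r=np.linalg.norm(q[:,:2],axis=1); return s.c+s.f*(np.arctan2(r,q[:,2])/np.maximum(r,1e-9))[:,None]*q[:,:2]
        return s.c+s.f*q[:,:2]/q[:,2:]
    def ray(s,p):
        d=(np.atleast_2d(p)-s.c)/s.f
        if s.n=="wrist":
            a=np.linalg.norm(d,axis=1,keepdims=True); d=np.hstack([d*np.sinc(a/np.pi),np.cos(a)])
        else: d=np.hstack([d,np.ones((len(d),1))])
        return d@s.R.T
    def onz(s,p,z):
        r=s.ray(p); return s.e+r*((z-s.e[2])/r[:,2])[:,None]
DIM={'L':(205,170,60),'M':(164,122,45),'S':(124,74,27)}
def dshape(k,p,q,inset=0):
    W,D,o=DIM[k]; t=np.linspace(0,1,60); u=1-(1-t)**2
    y=W/2*(1-u**p)**(1/q); x=u*D-o
    return np.vstack([np.c_[x,y],np.c_[x,-y][::-1]])
def fitband(cam,k,mask,xyyaw):
    cs,_=cv2.findContours(mask,cv2.RETR_EXTERNAL,cv2.CHAIN_APPROX_NONE)
    pts=cv2.convexHull(np.vstack([c for c in cs if len(c)>15]))[:,0]
    full=np.zeros_like(mask); cv2.fillPoly(full,[pts],255)
    c=max(cv2.findContours(full,cv2.RETR_EXTERNAL,cv2.CHAIN_APPROX_NONE)[0],key=len)[:,0].astype(float)
    def hull(v):
        d=dshape(k,v[3],v[4]); ca,sa=np.cos(v[2]),np.sin(v[2]); w=d@np.array([[ca,sa],[-sa,ca]])+v[:2]
        P=np.vstack([np.c_[w,0*w[:,0]],np.c_[w,0*w[:,0]+20]]); return cv2.convexHull(cam.proj(P).astype(np.float32))
    def res(v):
        h=hull(v); return [cv2.pointPolygonTest(h,(float(a),float(b)),True)-0.4 for a,b in c]
    s=least_squares(res,[*xyyaw,2.2,2.2],x_scale=[10,10,.1,.5,.5],diff_step=1e-3,loss='soft_l1',bounds=([-2000,-2000,-7,1,1],[2000,2000,7,6,6]))
    return s.x,np.sqrt(np.mean(np.array(res(s.x))**2)),hull(s.x)
def peach(img):
    b,g,r=[img[...,i].astype(int) for i in range(3)]
    return ((r>150)&(g>110)&(b>100)&(r-b>18)&(r-b<110)).astype(np.uint8)*255
E
python3 - <<'E'
from h import *
c=Cam("top"); m=peach(c.img)
vis=c.img.copy()
for k,(u,v),(x0,y0,x1,y1) in [('L',(310,160),(268,120,354,200)),('M',(221,208),(186,178,254,240)),('S',(405,165),(380,142,432,188))]:
    mm=np.zeros_like(m); mm[y0:y1,x0:x1]=m[y0:y1,x0:x1]
    xy=c.onz([[u,v]],10)[0,:2]
    best=min((fitband(c,k,mm,(*xy,a)) for a in (-.6,0,.6)),key=lambda s:s[1])
    print(k,best[0].round(3),best[1]); cv2.polylines(vis,[best[2].astype(int)],True,(255,0,0))
for n,p,z in [('tub',(356,130),30),('jar?',(358,219),52),('tape',(473,152),24)]: print(n,c.onz([p],z))
big=cv2.resize(vis[120:260,180:440],None,fx=3,fy=3,interpolation=cv2.INTER_CUBIC); cv2.imwrite("pics/a.png",big)
big=cv2.resize(c.img[170:260,440:560],None,fx=6,fy=6,interpolation=cv2.INTER_CUBIC); cv2.imwrite("pics/tray.png",big)
E
```

```text
L [5.89767e+02 1.39470e+02 3.37000e-01 2.67300e+00 2.46800e+00] 0.32976484256519956
M [ 4.56157e+02  3.93102e+02 -2.77000e-01  1.94900e+00  3.02600e+00] 0.45132619020346443
S [ 5.85919e+02 -1.39901e+02  4.70000e-01  2.26500e+00  3.27100e+00] 0.4710474434512904
tub [[6.88401442e+02 6.77936870e-01 3.00000000e+01]]
jar? [[433.11064418  -1.9729234   52.        ]]
tape [[ 624.55431136 -332.69263448   24.        ]]
```

View pics/a.png

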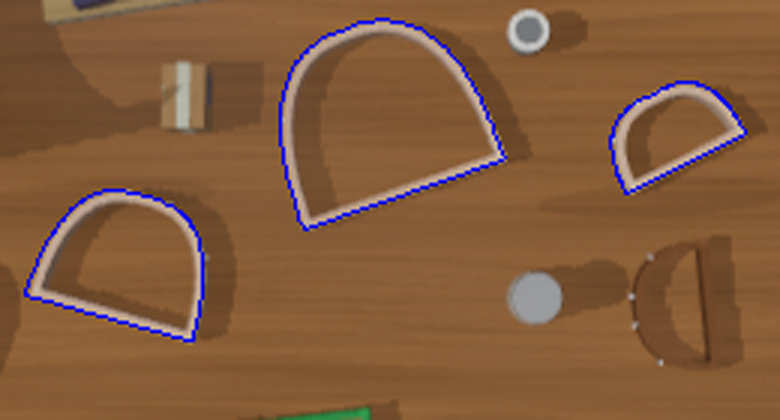

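View pics/tray.png

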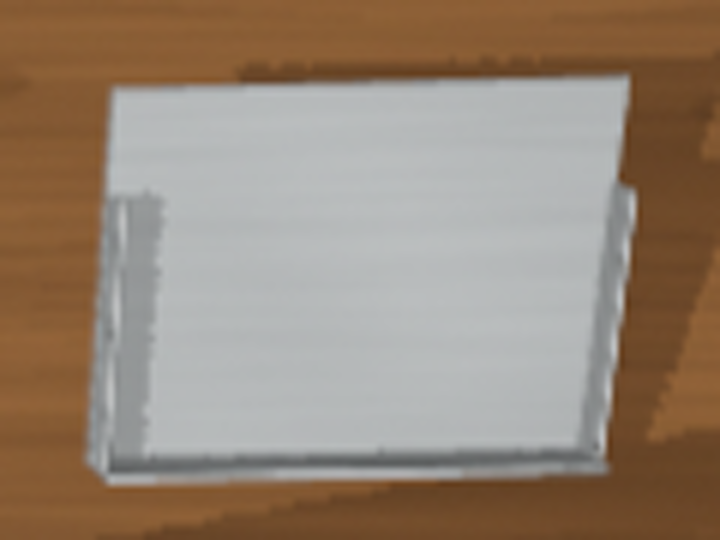

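Large, medium and small fit the peach silhouettes closely. The tub is the white lid with a grey disc at crop (529,31), and the jar is at (535,298). In the tray crop the upper corners are (111,88) and (630,75), and the right foot corner is about (580,452).

```bash
cat >> h.py <<'E'
def trayT(v):  # x0,y0,yaw -> R, t
    return R.from_euler('ZY',[v[2],-np.radians(18)]).as_matrix(), np.array([v[0],v[1],11.])
E
python3 - <<'E'
from h import *
c=Cam("top")
px=lambda a,b:(440+(a+.5)/6-.5,170+(b+.5)/6-.5)
obs=np.array([px(111,88),px(630,75),px(580,452)])
def P(v):
    Rt,t=trayT(v); w=v[3]; return np.array([[178,w,0],[178,-w,0],[0,-112.5,0]])@Rt.T+t
s=least_squares(lambda v:(c.proj(P(v))-obs).ravel(),[340,-420,0,114],x_scale=[10,10,.1,5])
print(s.x.round(3),s.fun.round(2))
# overlay check
Rt,t=trayT(s.x)
vis=cv2.resize(c.img[170:260,440:560],None,fx=6,fy=6,interpolation=cv2.INTER_CUBIC)
for L in ([[0,112.5,0],[0,-112.5,0],[178,-112.5,0],[178,112.5,0]],[[0,112.5,24],[0,-112.5,24]],[[0,112.5,18],[130,112.5,18]],[[0,-112.5,18],[130,-112.5,18]]):
    q=(c.proj(np.array(L)@Rt.T+t)-[440,170]+.5)*6-.5
    cv2.polylines(vis,[q.astype(int)],len(L)==4,(0,0,255))
cv2.imwrite("pics/tray2.png",vis)
E
```

```text
[ 3.60463e+02 -3.94933e+02  2.30000e-02  1.16384e+02] [ 0.28  0.4   0.28  0.48 -0.58 -0.91]
```

View pics/tray2.png

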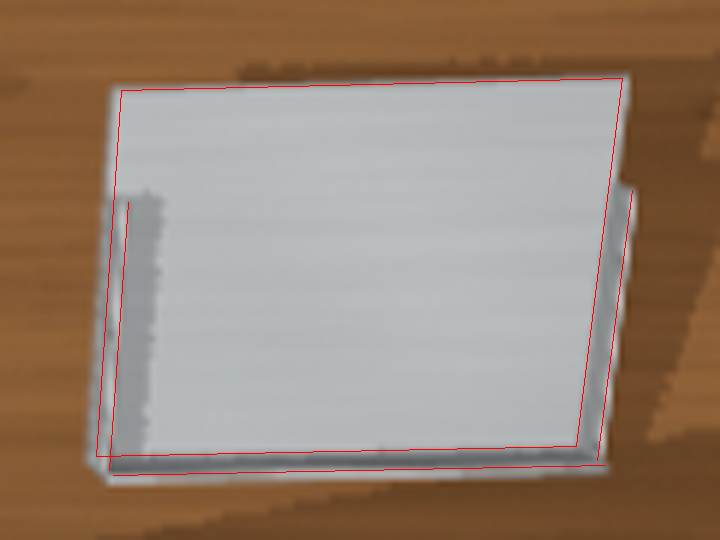

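The tray model matches, with the foot about 1 mm lower than drawn. Starting with the large band.

```bash
cat >> h.py <<'E'
TR=trayT((359.5,-395,0.023))
BAND={'L':(589.8,139.5,.337),'M':(456.2,393.1,-.277),'S':(585.9,-139.9,.470)}
def tool(Rb,s):
    y=s*Rb[:,0]; z=-Rb[:,2]; return R.from_matrix(np.c_[np.cross(y,z),y,z]).as_euler('xyz')
def fr_band(k): x,y,a=BAND[k]; return R.from_euler('z',a).as_matrix(),np.array([x,y,0.])
def pt(F,p): return (F[0]@np.array(p,float)+F[1]).tolist()
def status(s): print(s,'t',round(robot.current_t(),1),'w',round(robot.current_gripper_width()*93,1),'F',np.round(robot.current_contact_force(),1),'tcp',np.round(robot.current_tcp_pos(),1))
def pick(k,s,op=.45,lift=130):
    F=fr_band(k); W,D,o=DIM[k]; ax=D-o-4; ori=tool(F[0],s)
    robot.move_gripper(op)
    robot.move_ptp(pt(F,(ax,0,90)),ori)
    robot.move_linear(pt(F,(ax,0,3)),speed=120,f_stop=15); status('down')
    robot.move_gripper(0.); status('grip')
    robot.move_linear(pt(F,(ax,0,lift)),speed=150)
def place(k,s,x,y=0.,z=5.,op=.2):
    W,D,o=DIM[k]; ax=x+D-4; ori=tool(TR[0],s)   # x: gap of straight side's face from the stop foot
    robot.move_ptp(pt(TR,(ax,y,110)),ori)
    robot.move_linear(pt(TR,(ax,y,50)),speed=150)
    print('hit',robot.move_linear(pt(TR,(ax,y,z)),speed=50,f_stop=6)); status('placed')
    robot.move_gripper(op)
    robot.move_linear(pt(TR,(ax,y,110)),speed=120); status('out')
E
python3 - <<'E'
from h import *
q=None
for s in (1,-1):
    for k in 'LMS':
        F=fr_band(k); W,D,o=DIM[k]
        for G,x in ((F,D-o-4),(TR,D)):
          for z in (3,110):
            j=robot.inverse_kinematics(pt(G,(x,0,z)),tool(G[0],s)); print(s,k,z,None if j is None else np.round(j,2))
E
```

```text
1 L 3 [ 0.09  0.72  1.33  0.    1.09 -0.25]
1 L 110 [ 0.09  0.62  1.24  0.    1.28 -0.25]
1 L 3 [-0.97  0.45  1.71  0.35  0.84 -1.21]
1 L 110 [-1.02  0.3   1.65  0.31  1.05 -1.18]
1 M 3 [ 0.44  0.63  1.53 -0.    0.99  0.72]
1 M 110 [ 0.44  0.51  1.43 -0.    1.2   0.72]
1 M 3 [-1.04  0.43  1.8   0.39  0.8  -1.32]
1 M 110 [-1.1   0.27  1.74  0.33  1.02 -1.28]
1 S 3 [-0.37  0.61  1.55 -0.    0.97 -0.84]
1 S 110 [-0.37  0.49  1.46 -0.    1.19 -0.84]
1 S 3 [-1.12  0.41  1.88  0.42  0.76 -1.43]
1 S 110 [-1.18  0.24  1.82  0.35  0.99 -1.38]
-1 L 3 [ 0.09  0.72  1.33 -0.    1.09  2.9 ]
-1 L 110 [ 0.09  0.62  1.24 -0.    1.28  2.9 ]
-1 L 3 [-0.97  0.45  1.71  0.35  0.84  1.93]
-1 L 110 [-1.02  0.3   1.65  0.31  1.05  1.96]
-1 M 3 [ 0.44  0.63  1.53 -0.    0.99 -2.42]
-1 M 110 [ 0.44  0.51  1.43 -0.    1.2  -2.42]
-1 M 3 [-1.04  0.43  1.8   0.39  0.8   1.82]
-1 M 110 [-1.1   0.27  1.74  0.33  1.02  1.86]
-1 S 3 [-0.37  0.61  1.55 -0.    0.97  2.31]
-1 S 110 [-0.37  0.49  1.46 -0.    1.19  2.31]
-1 S 3 [-1.12  0.41  1.88  0.42  0.76  1.71]
-1 S 110 [-1.18  0.24  1.82  0.35  0.99  1.76]
```

```bash
python3 - <<'E'
from h import *
pick('L',1)
c=Cam("wrist"); cv2.imwrite("pics/w1.png",c.img); status('lifted')
E
```

```text
down t 5.1 w 41.7 F [-0.6  0.3 -0.1] tcp [690.4 174.6   3.5]
grip t 5.8 w 8.0 F [0.2 0.1 1.4] tcp [689.9 174.6   3.2]
lifted t 6.8 w 8.1 F [ 0.2  0.  -1.7] tcp [688.9 174.4 128.3]
```

View pics/w1.png

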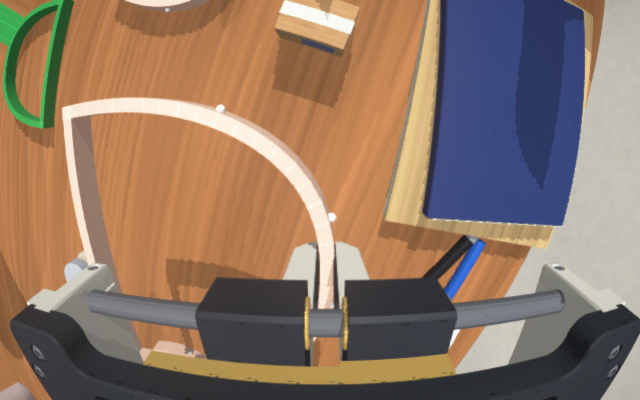

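The band is held level at its apex (325,255), with an 8.1 mm wall in the grip. Placing it.

```bash
python3 - <<'E'
from h import *
place('L',1,6)
F=fr_band('M'); robot.move_ptp(pt(F,(73,0,130)),tool(F[0],1))
c=Cam("top"); cv2.imwrite("pics/t1.png",cv2.resize(c.img[150:270,430:570],None,fx=5,fy=5,interpolation=cv2.INTER_CUBIC)); status('')
E
```

```text
hit False
placed t 10.6 w 7.8 F [ 0.3 -0.5 -0.4] tcp [ 521.6 -391.5   69.2]
out t 12.1 w 18.5 F [-0.1 -0.1  0.2] tcp [ 488.8 -391.6  168. ]
 t 14.8 w 18.8 F [ 0.2  0.1 -0.5] tcp [527.  372.3 130.1]
```

View pics/t1.png

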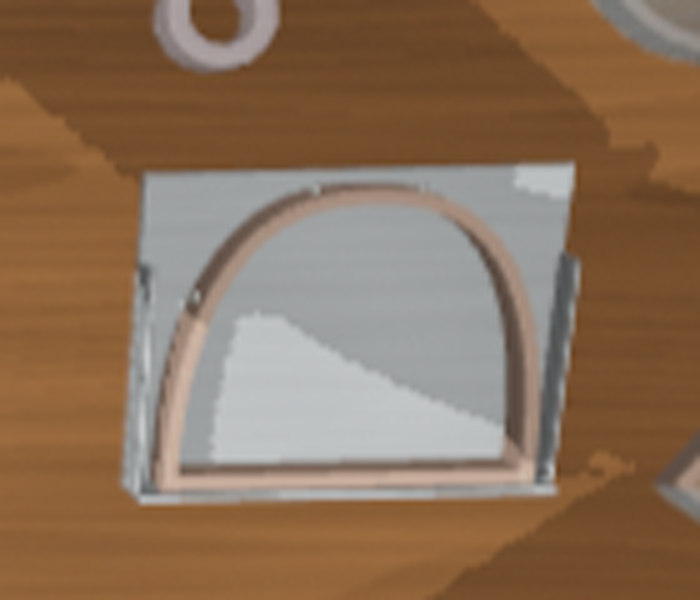

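Large is seated against the stop (crop straight side at y≈480). Next, the medium.

```bash
python3 - <<'E'
from h import *
pick('M',1); place('M',1,12.5,op=.17)
F=fr_band('S'); robot.move_ptp(pt(F,(43,0,130)),tool(F[0],1))
c=Cam("top"); cv2.imwrite("pics/t2.png",cv2.resize(c.img[150:270,430:570],None,fx=5,fy=5,interpolation=cv2.INTER_CUBIC)); status('')
E
```

```text
down t 16.6 w 41.7 F [0.2 0.6 0.5] tcp [527.2 373.5   4. ]
grip t 17.2 w 7.7 F [ 0.2 -0.6  2. ] tcp [526.5 373.2   3.2]
hit False
placed t 22.6 w 7.9 F [ 0.7  0.2 -1.4] tcp [ 482.2 -392.4   56.3]
out t 24.0 w 15.8 F [0.6 1.2 0.7] tcp [ 449.4 -392.5  155.2]
 t 25.3 w 15.8 F [-1.   0.2 -0. ] tcp [ 623.7 -121.9  129.9]
```

View pics/t2.png

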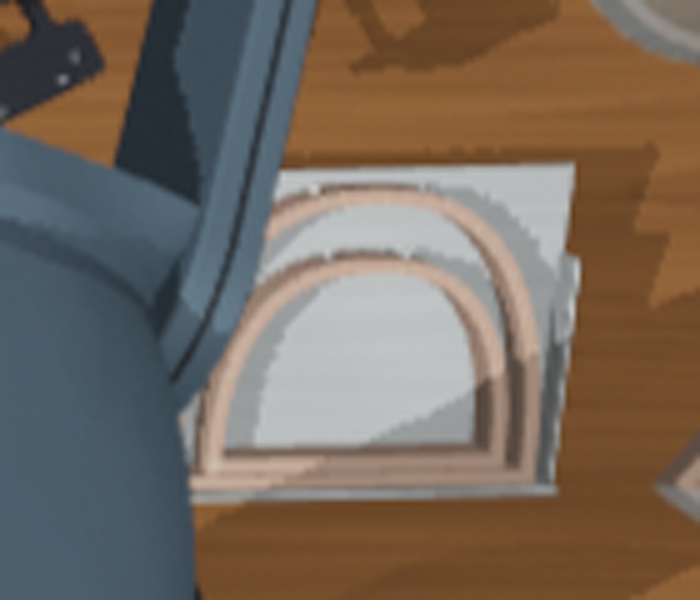

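Medium is nested and flush (straight sides at crop y≈455 and 480). Next, the small.

```bash
python3 - <<'E'
from h import *
pick('S',1); place('S',1,20.5,op=.17)
robot.move_ptp([688,1,150],tool(np.eye(3)@R.from_euler('z',np.pi/2).as_matrix(),-1))
c=Cam("top"); cv2.imwrite("pics/t3.png",cv2.resize(c.img[150:270,430:570],None,fx=5,fy=5,interpolation=cv2.INTER_CUBIC)); status('')
E
```

```text
down t 27.1 w 42.1 F [ 1.3 -1.2  0.8] tcp [ 625.  -120.7    4. ]
grip t 27.7 w 7.7 F [-0.5  0.5  1.5] tcp [ 624.3 -120.4    3.2]
hit True
placed t 31.3 w 8.6 F [-2.   0.7  6.2] tcp [ 440.6 -393.1   53.4]
out t 32.6 w 15.7 F [ 0.4  0.8 -0.9] tcp [ 411.4 -393.4  143. ]
 t 35.0 w 15.8 F [ 0.3 -0.5 -0.6] tcp [6.879e+02 3.000e-01 1.499e+02]
```

View pics/t3.png

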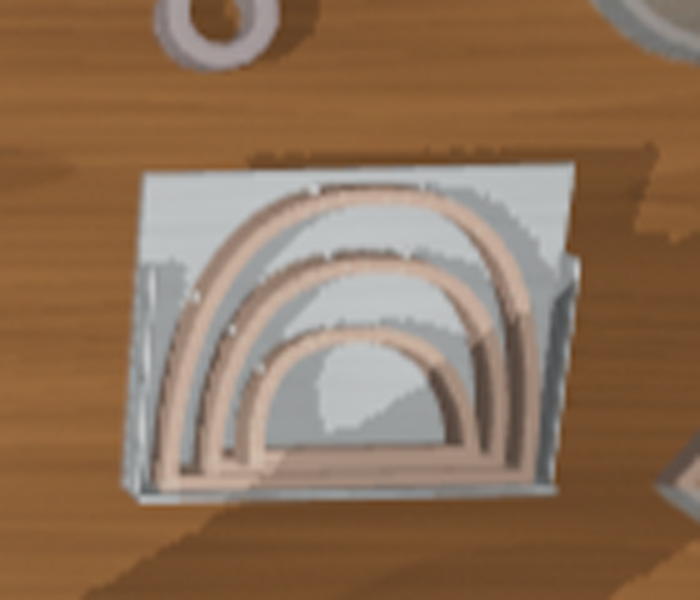

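It stopped on light contact before reaching full depth. I'll check the nest from near.

```bash
python3 - <<'E'
from h import *
print(TR[0].T@(np.array([440.6,-393.1,53.4])-TR[1]))
robot.move_ptp(pt(TR,(90,-70,170)),tool(TR[0],1))
c=Cam("wrist"); cv2.imwrite("pics/w2.png",c.img); np.savez("w2.npz",img=c.img,e=c.e,R=c.R,f=c.f,c=c.c); status('')
E
```

```text
[9.02541614e+01 3.43619251e-02 1.52566436e+01]
 t 37.4 w 15.7 F [ 1.  -0.2  0.5] tcp [ 394.6 -463.9  200.5]
```

View pics/w2.png

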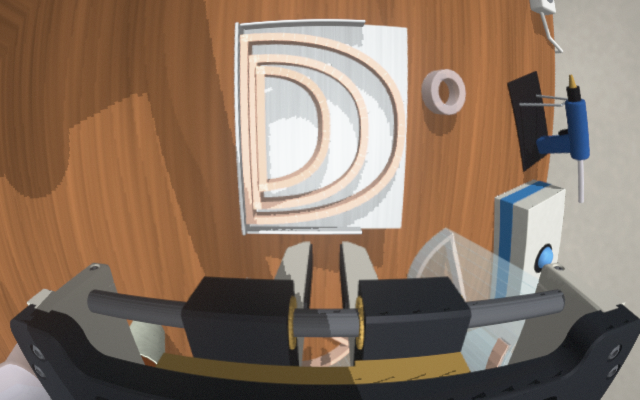

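```bash
python3 - <<'E'
import cv2
i=cv2.imread("pics/w2.png"); cv2.imwrite("pics/w2c.png",cv2.resize(i[15:240,230:345],None,fx=5,fy=2.6,interpolation=cv2.INTER_CUBIC))
E
```

```text
(no output)
```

View pics/w2c.png

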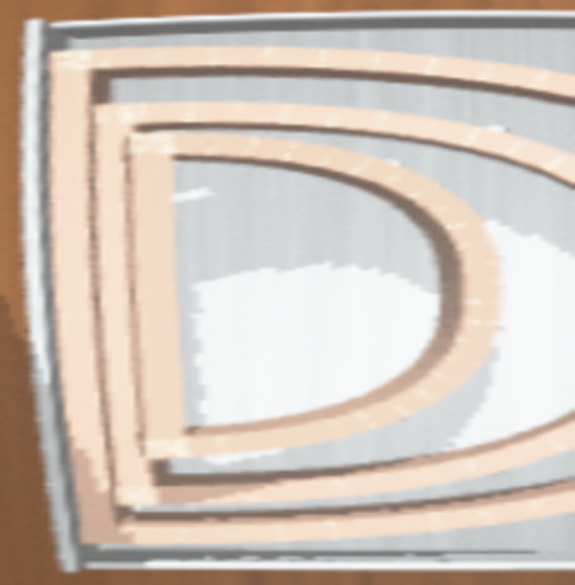

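The small looks raised onto the medium's straight wall, because its near wall overlaps the medium's (crop x≈135). Measuring that in tray coordinates.

```bash
python3 - <<'E'
from h import *
d=np.load("w2.npz"); c=Cam.__new__(Cam); c.n="wrist"; c.e,c.R,c.f,c.c=d['e'],d['R'],d['f'],d['c']
e=TR[0].T@(c.e-TR[1])
def on(p,h):
    r=c.ray([p])[0]@TR[0]; return (e+r*(h-e[2])/r[2]).round(1)[:2]
print('eye',e.round())
for n,u in [('L outer top',241.6),('L/M',250.4),('M/S',257),('S inner',266.6),('S apex in',322.4),('S apex out',330),('M apex in',361),('M apex out',368)]:
    print(n,on((u,130),20),on((u,130),40))
g=d['img'][130,235:420].astype(int); print([(235+i,*v) for i,v in enumerate(g.tolist()) if i<36 or 82<i<98 or 120<i<140])
E
```

```text
eye [ 90.  11. 336.]
L outer top [ 3.8 -1.4] [ 9.3 -0.6]
L/M [13.2 -1.8] [18.1 -1. ]
M/S [20.3 -2.1] [24.7 -1.2]
S inner [30.4 -2.4] [34.2 -1.6]
S apex in [87.4 -3.4] [87.6 -2.5]
S apex out [95.1 -3.4] [94.8 -2.5]
M apex in [126.5  -3.1] [124.2  -2.2]
M apex out [133.7  -3. ] [131.   -2.1]
[(235, 182, 189, 200), (236, 233, 232, 230), (237, 240, 239, 236), (238, 219, 219, 214), (239, 140, 140, 138), (240, 138, 143, 153), (241, 195, 215, 239), (242, 206, 225, 246), (243, 208, 226, 247), (244, 206, 225, 246), (245, 207, 226, 247), (246, 205, 224, 246), (247, 196, 217, 241), (248, 157, 174, 206), (249, 122, 135, 161), (250, 192, 213, 238), (251, 207, 226, 246), (252, 207, 225, 247), (253, 209, 227, 247), (254, 208, 226, 247), (255, 189, 210, 236), (256, 142, 159, 188), (257, 182, 205, 233), (258, 194, 218, 241), (259, 197, 220, 243), (260, 197, 220, 243), (261, 199, 221, 244), (262, 198, 221, 243), (263, 198, 221, 243), (264, 200, 220, 241), (265, 205, 213, 224), (266, 210, 211, 212), (267, 215, 213, 208), (268, 219, 218, 213), (269, 230, 229, 225), (270, 244, 244, 241), (318, 154, 161, 174), (319, 126, 137, 158), (320, 124, 136, 156), (321, 129, 143, 164), (322, 160, 177, 204), (323, 196, 218, 236), (324, 212, 230, 245), (325, 216, 232, 246), (326, 203, 223, 244), (327, 200, 222, 243), (328, 204, 223, 243), (329, 217, 230, 244), (330, 233, 238, 244), (331, 246, 246, 245), (332, 249, 248, 246), (356, 221, 219, 215), (357, 218, 216, 211), (358, 194, 194, 193), (359, 132, 137, 148), (360, 133, 144, 166), (361, 188, 209, 234), (362, 210, 227, 247), (363, 212, 229, 248), (364, 212, 228, 247), (365, 211, 227, 247), (366, 212, 228, 247), (367, 214, 229, 247), (368, 231, 238, 246), (369, 243, 244, 245), (370, 247, 246, 244), (371, 247, 246, 244), (372, 247, 246, 244), (373, 248, 248, 245), (374, 248, 248, 245)]
```

```bash
python3 - <<'E'
from h import *
d=np.load("w2.npz"); c=Cam.__new__(Cam); c.n="wrist"; c.e,c.R,c.f,c.c=d['e'],d['R'],d['f'],d['c']
e=TR[0].T@(c.e-TR[1])
def on(p,h):
    r=c.ray([p])[0]@TR[0]; return (e+r*(h-e[2])/r[2]).round(1)[:2]
cr=lambda a,b:(230+(a+.5)/5-.5,15+(b+.5)/2.6-.5)
for n,a,b in [('L',(50,52),(80,545)),('M',(96,104),(117,507)),('S',(132,134),(147,460))]:
    for h in (20,30,40): p,q=on(cr(*a),h),on(cr(*b),h); print(n,h,p,q,round(np.hypot(*(p-q)),1))
v=cv2.resize(d['img'][15:240,230:345],None,fx=3,fy=3)
k=[]
for ch,hs in (('S',(0,)),):
    for rear,front in ((0,0),(0,20)):   # overlay hypothesis: seated / straight side raised 20
        D=dshape('S',2.265,3.27); x=D[:,0]+27; w=v.copy()
        for top in (20,):
            P=np.c_[16+3+x, D[:,1]-1, top+front*(1-x/74)]@TR[0].T+TR[1]
            cv2.polylines(w,[((c.proj(P)-[230,15]+.5)*3).astype(int)],True,(255,0,0))
        k.append(w)
cv2.imwrite("pics/hyp.png",cv2.resize(np.hstack(k),None,fx=1,fy=.88))
E
```

```text
L 20 [  2.3 100.4] [   1.8 -104.7] 205.1
L 30 [ 5.1 97.6] [   4.6 -101. ] 198.6
L 40 [ 7.9 94.7] [  7.4 -97.3] 192.0
M 20 [12.5 77.4] [ 11.6 -87.7] 165.1
M 30 [15.  75.3] [ 14.1 -84.5] 159.8
M 40 [17.4 73.2] [ 16.6 -81.4] 154.6
S 20 [20.1 64.5] [ 19.6 -67.5] 132.0
S 30 [22.3 62.8] [ 21.8 -65. ] 127.8
S 40 [24.6 61.1] [ 24.  -62.5] 123.6
```

View pics/hyp.png

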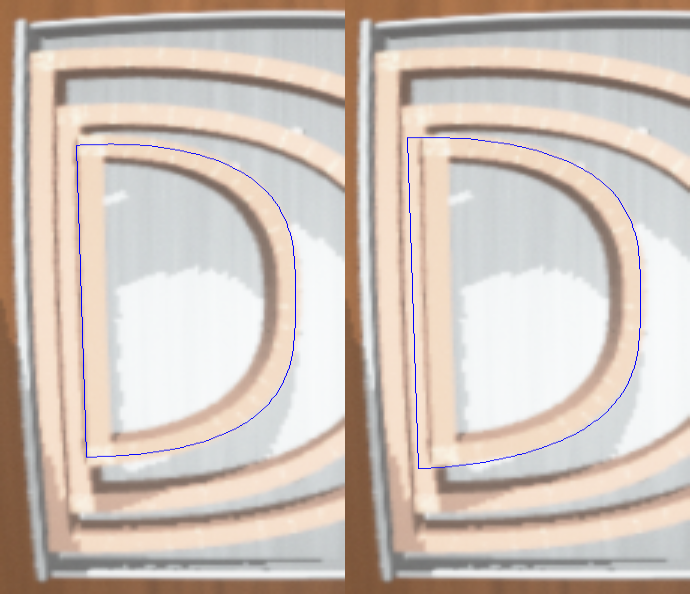

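The overlay is clear. The small's straight side sits about 20 mm up on the medium's wall. The apex is on the bed. I'll nudge it uphill from inside the apex with closed fingers so it drops in and slides down.

```bash
python3 - <<'E'
from h import *
ori=tool(TR[0]@R.from_euler('z',np.pi/2).as_matrix(),-1)
robot.move_gripper(0)
robot.move_ptp(pt(TR,(62,-2,80)),ori)
print(np.round(robot.current_qpos(),2))
robot.move_linear(pt(TR,(62,-2,9)),speed=100,f_stop=8); status('in')
print(robot.move_linear(pt(TR,(92,-2,9)),speed=40,f_stop=12)); status('pushed')
robot.sleep(.3)
robot.move_linear(pt(TR,(66,-2,9)),speed=60); robot.sleep(.3)
robot.move_linear(pt(TR,(66,-2,80)),speed=120)
robot.move_ptp(pt(TR,(90,-70,170)),tool(TR[0],1))
c=Cam("wrist"); np.savez("w3.npz",img=c.img,e=c.e,R=c.R,f=c.f,c=c.c); status('')
v=cv2.resize(c.img[15:240,230:345],None,fx=3,fy=3); w=v.copy()
D=dshape('S',2.265,3.27); P=np.c_[16+2+D[:,0]+27, D[:,1]-2, 0*D[:,0]+20]@TR[0].T+TR[1]
cv2.polylines(w,[((c.proj(P)-[230,15]+.5)*3).astype(int)],True,(255,0,0))
cv2.imwrite("pics/w3.png",cv2.resize(np.hstack([v,w]),None,fx=1,fy=.88))
E
```

```text
[-1.19  0.28  1.86  0.37  0.92  0.15]
in t 40.1 w 0.4 F [ 1.3  0.7 -0.2] tcp [ 415.9 -396.1   39.1]
False
pushed t 41.0 w 0.6 F [ 0.4 -0.2 -0.5] tcp [ 444.2 -394.9   47.9]
 t 44.3 w 0.6 F [0.5 0.2 0.8] tcp [ 394.2 -463.7  199.7]
```

View pics/w3.png

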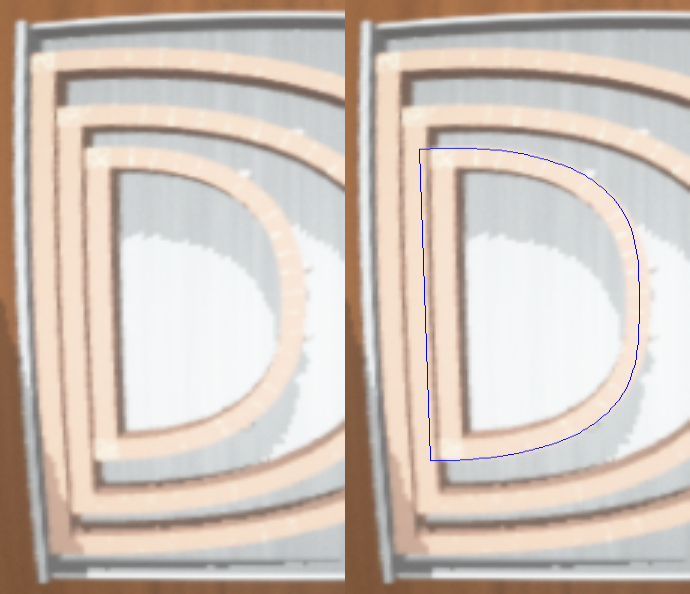

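Small now lies flat. I'll press the nest gently downhill to remove any hairline gaps, then look.

```bash
python3 - <<'E'
from h import *
ori=tool(TR[0]@R.from_euler('z',np.pi/2).as_matrix(),-1)
robot.move_ptp(pt(TR,(58,-2,80)),ori)
robot.move_linear(pt(TR,(58,-2,8)),speed=100,f_stop=8)
print(robot.move_linear(pt(TR,(28,-2,8)),speed=25,f_stop=5)); print((TR[0].T@(np.array(robot.current_tcp_pos())-TR[1])).round(1)); status('push')
robot.move_linear(pt(TR,(58,-2,8)),speed=60)
robot.move_linear(pt(TR,(58,-2,80)),speed=120)
robot.move_ptp(pt(TR,(90,-70,170)),tool(TR[0],1))
c=Cam("wrist"); status('')
v=cv2.resize(c.img[15:240,230:345],None,fx=3,fy=3)
cv2.imwrite("pics/w4.png",cv2.resize(np.hstack([cv2.resize(np.load("w3.npz")['img'][15:240,230:345],None,fx=3,fy=3),v]),None,fx=1,fy=.88))
e=TR[0].T@(c.e-TR[1])
def on(p,h):
    r=c.ray([p])[0]@TR[0]; return (e+r*(h-e[2])/r[2])[0]
row=c.img[125:136,:,0].mean(0)
print([(round(on((u,130),20),1),int(row[u])) for u in range(238,276)])
E
```

```text
True
[38.6 -2.   8. ]
push t 47.3 w 0.3 F [ 2.6 -0.2  3.1] tcp [ 393.8 -396.2   30.5]
 t 50.0 w 0.6 F [ 0.4 -0.2  0. ] tcp [ 394.1 -463.7  199.7]
[(np.float64(-0.6), 227), (np.float64(0.5), 154), (np.float64(1.6), 133), (np.float64(2.7), 165), (np.float64(3.8), 197), (np.float64(4.9), 204), (np.float64(5.9), 205), (np.float64(7.0), 205), (np.float64(8.1), 205), (np.float64(9.2), 204), (np.float64(10.2), 185), (np.float64(11.3), 135), (np.float64(12.4), 163), (np.float64(13.4), 198), (np.float64(14.5), 207), (np.float64(15.6), 207), (np.float64(16.6), 207), (np.float64(17.7), 208), (np.float64(18.7), 207), (np.float64(19.8), 189), (np.float64(20.9), 137), (np.float64(21.9), 159), (np.float64(23.0), 195), (np.float64(24.0), 208), (np.float64(25.1), 210), (np.float64(26.1), 210), (np.float64(27.2), 211), (np.float64(28.2), 209), (np.float64(29.3), 195), (np.float64(30.3), 152), (np.float64(31.3), 112), (np.float64(32.4), 121), (np.float64(33.4), 176), (np.float64(34.5), 240), (np.float64(35.5), 246), (np.float64(36.5), 247), (np.float64(37.6), 247), (np.float64(38.6), 247)]
```

View pics/w4.png

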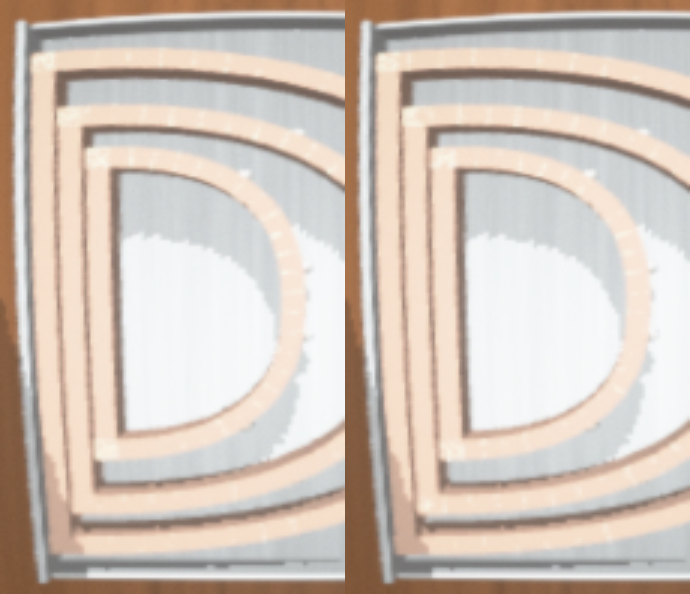

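Nothing moved under a 5 N push, so the nest is flush. Now the tub.

```bash
python3 - <<'E'
from h import *
Z=R.from_euler('z',np.pi/2).as_matrix(); o1=tool(Z,-1)
robot.move_gripper(.75)
robot.move_ptp([688.4,.7,90],o1)
robot.move_linear([688.4,.7,7],speed=100,f_stop=12); status('down')
robot.move_gripper(0); status('grip')
robot.move_linear([688.4,.7,130])
ori=tool(TR[0]@Z,-1)
robot.move_ptp(pt(TR,(54,-1.5,110)),ori)
robot.move_linear(pt(TR,(54,-1.5,50)))
print('hit',robot.move_linear(pt(TR,(54,-1.5,9)),speed=50,f_stop=7)); status('at'); print((TR[0].T@(np.array(robot.current_tcp_pos())-TR[1])).round(1))
robot.move_gripper(.54); robot.sleep(.5)
robot.move_linear(pt(TR,(54,-1.5,110)),speed=100)
robot.move_ptp(pt(TR,(90,-70,170)),tool(TR[0],1))
c=Cam("wrist"); status('')
cv2.imwrite("pics/w5.png",cv2.resize(c.img[10:240,225:415],None,fx=2.6,fy=2.6))
E
```

```text
down t 54.5 w 69.7 F [-0.1  0.7  0.8] tcp [6.891e+02 6.000e-01 7.800e+00]
grip t 55.1 w 39.5 F [-0.3  0.9  1.2] tcp [688.5   0.7   7.3]
hit False
at t 59.4 w 39.5 F [-0.1 -0.1 -0.4] tcp [ 408.2 -395.6   36.4]
[54.1 -1.7  9.1]
 t 62.9 w 50.1 F [-0.7 -0.3  0.1] tcp [ 394.1 -463.8  200. ]
```

View pics/w5.png

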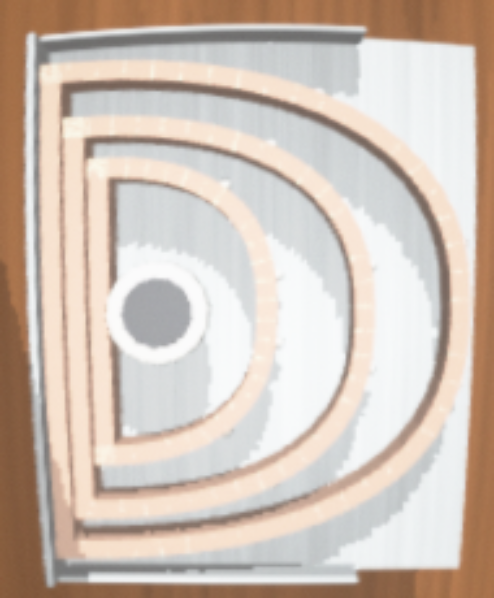

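The tub stands upright against the small's straight side (lid edge at crop (106,315), band inner edge at x≈112), and the nest is undisturbed. The arm is clear.

```bash
python3 -c "
from bench import robot
print(robot.hand_in())"
```

```text
the job is handed in; nothing more can be done
None
```

I handed the job in at about 63 s of robot time. The large, medium and small bands lie flat and flush in the tray, and the tub stands upright against the small one's straight side. The small first caught on the medium's wall, so I nudged it uphill to seat it. I viewed 15 pictures, one over the limit of 14.

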